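# Gauge the milled dop block between the jaws of the bench gauge

### The arm

A 6-joint arm with a two-finger parallel gripper is mounted at the origin on the work surface. World frame = base frame: x ahead of the robot, y to its left, z up, the work surface at z = 0. Lengths are in m, angles in rad, forces in N, time in s.
With the tool pointing down it reaches from about 0.4 to 0.825 m from the base axis. Payload 7 kg.
Tool frame: the origin (TCP) lies at the very end of the fingers, on their centre line; the grasp point (between the pads) lies manip.tcp_to_grasp behind it (manip.tcp_to_grasp is the distance from the TCP to the grasp point, in m); z points along the fingers, y is the line along which they close (so a half turn about z gives the same grasp; the last joint's range is limited). The gripper opens to 85 mm and grips with 20 to 120 N. Pads are 22 mm wide; open, the fingers measure 114 mm over their backs; the gripper's body (76 mm by 85 mm) begins 54 mm behind the grasp point. The pads swing forward as they close: fully open they stand 13 mm farther back than shut.
Start: joints at [-1.007, 0.359, 0.012, 0, -1.224, -0.288], TCP at [0.184, -0.649, 0.231] pointing down, gripper open.
Joint ranges: [-3.07, 3.07], [-1.43, 2.12], [-1.02, 1.25], [-3.03, 1.67], [-3.05, -0], [-3.03, 3.03]. Speed limits (rad/s): [2.39, 2.39, 3.01, 3.14, 3.14, 3.14].

### API

Orientations are given as [roll, pitch, yaw] about the fixed x, y, z axes, in that order (R = Rz(yaw) Ry(pitch) Rx(roll)).
In Python, from workcell import manip gives the robot as it stands.
- The arm moves only by the tool play_rows, never from a script. Its argument "series" is one flat list of numbers, 6 for each row, row after row: the shift along the world's x, y, z scaled (see below), then the turn, a rotation vector about the world's x, y, z scaled (see below). A call has 1 to 20 rows; each row shifts and turns the commanded pose from where the row before left it; what a row does not reach is not made up. The controller multiplies each number of a shift by 4 cm and each number of a turn by 0.1 rad. A row lasts 1/12 s, in which the tool goes at most 41.7 mm and 7.16 degrees, less where a joint would pass 70% of its speed; a pose out of reach is approached as far as the arm can. A call with a number of a shift or a turn outside -1 to 1 is refused whole. A call with a gripper value outside its range is refused whole. "grip" is the gripper command: -1 is fully open, 1 is shut, values between are in proportion, set as the call begins (left out, the last holds). The fingers move at their own pace and stop on an object; "squeeze" is the grip in N (left out, the last holds). Time passes only in rows, so rows that do not move let the fingers close. It gives the time, the measured TCP pose, the force, the opening and the grip force at its end, in the units of the state.
- manip.get_state(): the state, without advancing time (a new reading comes with each control period).
- manip.grab_frame(name): name is "scene" or "side" or "wrist"; returns the picture (400x640x3 uint8, blue, green, red); there is no depth.
- manip.calibration(name): a dict with "intrinsics" (3x3 intrinsics, pixels), "cam_to_world" (4x4, takes a point from camera to world coordinates). Camera axes: x right, y down, z forward; pixel columns grow to the right and rows downward; lengths in m; the calibration is good to about 2 mm. The wrist camera is an equidistant fisheye: a pixel r from the principal point sees the ray r / f radians off the axis. A picture is of the moment at which its call begins: read the wrist's pose just before it. calibration takes no time and is no camera call; for the wrist camera it gives the pose at the moment of the call.
- manip.close_job(): hands the job in; it is judged then, once.
The state is a dict: "time": time; "joint_positions": joint angles; "joint_velocities": joint speeds; "joint_efforts": joint torques, N m; "ee_pos": TCP position; "eef_rot": TCP orientation; "wrist_force": force on the tool from outside, world axes, zero at the start; "torque": the same for the moment, N m; "finger_gap": opening from 0.0 (shut) to 1.0 (fully open); "grip_force": force on a finger pad.
Only numpy, scipy, OpenCV 4.12 (cv2) and the standard library are available. Lean on these libraries where they do the work, as an engineer would, in place of code of your own. Each camera call takes 0.05 s, during which the arm holds its last target. There are 200 camera calls.

### The job

Take the long milled block out of the storage channel and lay it upright on the bed of the bench gauge, lengthwise along the jaw faces, and let go of it there. Then slide the gauge's jaw shut until the block bears squarely on both faces with a light, definite pressure (about 12 N, never above 40 N), hold that for half a second, and leave the gauge shut on the block. Leave the other loose things where they are.

Things in the scene. Friction and masses are not known exactly. Their poses are not given: they have to be found in the camera images.
- block_center (a point): Centre of the loose plain-steel milled block: a cuboid 56 mm long (its x), 24 mm wide (y), 32 mm tall (z), 0.2 to 0.4 kg, two dark bores on top. It starts upright in one of the channel's three places with its ends 2 to 14 mm from the walls, so only its long sides can be gripped there; the gauge's jaws take its long sides, so there only its ends can be.
- rack: Beech storage channel, fixed; origin at the centre of its underside. 84 mm (x) x 230 mm (y); floor 6 mm thick; two walls 6 mm thick along its y, inner faces at x = +-36 mm, tops 38 mm above the bench; open at both y ends. Three parts stand on its floor near y = -75, 0 and +75 mm.
- gauge_seat (a point): Point on the bench gauge's bed, 22 mm above the bench, at the foot of the fixed face, midway along it. y points from the fixed face to the sliding jaw, x along the face, z up. The fixed face is 44 mm long and rises 40 mm above the bed. With the block shut in, its centre lies at x about 0, y = 12 mm, z = 16 mm here.
- gauge: The dark steel bench gauge, fixed to the bench (place and yaw vary); same axes as its seat point, origin on the bench straight below it. Base plate 100 mm wide (x), 8 mm thick, from y = -30 to 140 mm. The bed on it is a bar only 40 mm wide (x = +-20 mm), its top 22 mm above the bench, so that the block's ends overhang it 8 mm each side.
- jaw (a joint): The sliding jaw: the gap between the two faces in m, 0 to 0.052; it starts 0.038 to 0.052 open and reads 0.024 shut on the block. It slides with about 3 N of friction, stays where it is left, and is rigid: on contact the force rises steeply. Its face is 44 mm long, 40 mm tall; the jaw is 14 mm thick, with a lower carriage to 58 mm behind the face, its top 43 mm above the bench.
- jaw_post (a point): Centre of the grip on the jaw's upright round post, 12 mm in diameter, standing on the carriage 42 mm behind the jaw's face, free from 43 to 82 mm above the bench; this point is 65 mm above the bench. Axes as the gauge: shutting moves it along -y.
- pad: Black rubber bench pad, fixed, 130 mm (x) x 100 mm (y), 3 mm thick, kept free for setting a part down; origin at the centre of its underside.
- barrel_center (a point): Centre of a turned dark steel barrel, 32 mm diameter, 38 mm tall, standing in the channel: a bystander.
- stub_center (a point): Centre of a short square steel piece, 28 x 28 mm, 30 mm tall with a round stud on top, standing in the channel: a bystander.
- loupe_center (a point): Centre of a black loupe, 34 mm diameter, 30 mm tall, on the bench: a bystander.
- oil_center (a point): Centre of a small amber bottle, 40 mm diameter, 85 mm tall, on the bench: a bystander.
- dish_center (a point): Centre of a white dish, 64 mm diameter, 25 mm tall, on the bench: a bystander.
- driver_grip (a point): Middle of the handle of a screwdriver, 160 mm long with a blue handle, lying on the bench near the robot: a bystander.
There are look-alikes about, which are no part of the job. Of the things that look like the gauge, the smallest one is meant.

How it is judged:
By the outcome, as a careful person would: the job done as asked, in the order asked, and still so for the second after the job is handed in, with the robot touching nothing.
It also fails if it takes over 58 s, if anything falls off the work surface, if the arm or the gripper's body presses on something with over 40 N, if the wrist force passes 120 N, or if a joint passes its speed limit or range.

## Working session

There is one attempt and no reset: what is moved stays moved. The work goes in short steps, Python scripts to look and compute and a tool call to move; the robot and the scene stay as the last step left them, time stands still between calls to the robot, and variables do not carry over. Pictures are saved under pics/ and viewed, at most 10 in all, crops included, and the job is handed in when it is done.

Besides the shell and the picture viewer there is one more tool, called by a JSON object that holds its "name" and its "arguments". play_rows: Moves the arm, as the interface text tells. Shifts and turns lie within -1 to 1; 1 stands for 4 cm of shift or 0.1 rad of turn. Its arguments: {"type":"object","properties":{"series":{"type":"array"},"grip":{"type":"number"},"squeeze":{"type":"number"}},"required":["series"]}

```bash
mkdir -p pics; ls; python3 - <<'E'
from workcell import manip
import cv2, numpy as np
s=manip.get_state(); print(s['time'],s['ee_pos'],s['eef_rot'],s['finger_gap'],manip.tcp_to_grasp)
for n in ('scene','side','wrist'):
    c=manip.calibration(n); print(n,np.round(c['intrinsics'],1).tolist(),np.round(c['cam_to_world'],4).tolist())
    f=manip.grab_frame(n); cv2.imwrite(f'pics/{n}0.png',f)
E
```

```text
pics
0.0 [ 0.18366768 -0.64902846  0.23038233] [ 3.13993377e+00 -1.58274995e-04 -2.86587042e+00] 0.9964006776846087 0.0187
scene [[422.8, 0.0, 324.2], [0.0, 422.8, 202.3], [0.0, 0.0, 1.0]] [[0.1952, 0.6756, -0.7109, 1.1356], [0.9807, -0.1296, 0.1461, -0.123], [0.0066, -0.7258, -0.6879, 0.7267], [0.0, 0.0, 0.0, 1.0]]
side [[491.0, 0.0, 318.2], [0.0, 491.0, 204.5], [0.0, 0.0, 1.0]] [[-0.9854, -0.1007, 0.137, 0.2995], [-0.169, 0.4916, -0.8543, 0.9543], [0.0187, -0.865, -0.5014, 0.6165], [0.0, 0.0, 0.0, 1.0]]
wrist [[309.7, 0.0, 317.4], [0.0, 309.7, 199.8], [0.0, 0.0, 1.0]] [[-0.2729, 0.9255, 0.2626, 0.1165], [0.962, 0.262, 0.0765, -0.669], [0.002, 0.2735, -0.9619, 0.372], [0.0, 0.0, 0.0, 1.0]]
```

View pics/scene0.png

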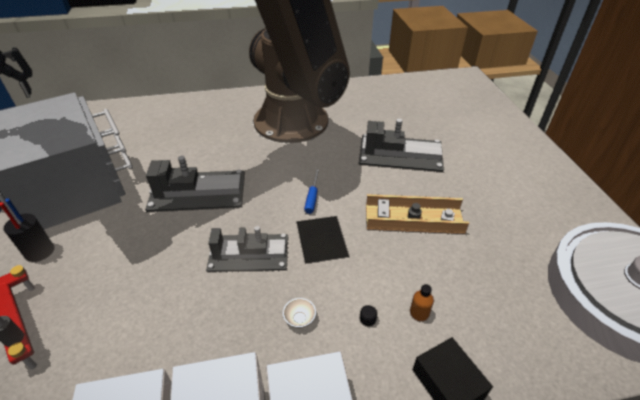

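View pics/side0.png

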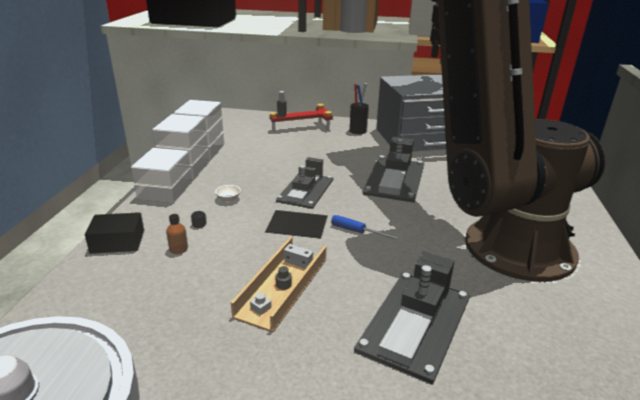

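The scene view shows three gauges. The smallest is at about (248,250), with its fixed face at the left (215,243) and its post at (257,233). The channel is at (415,213), with the block in its left place (383,208). The pad is at (323,239). In the side view the block is at (298,256) and the small gauge at (305,183).

```bash
cat > h.py <<'E'
from workcell import manip
import cv2, numpy as np
def ray(c,px):
    K=c['intrinsics'];T=c['cam_to_world'];px=np.atleast_2d(px).astype(float)
    d=np.c_[(px[:,0]-K[0][2])/K[0][0],(px[:,1]-K[1][2])/K[1][1]]
    if c.get('fish'):
        r=np.linalg.norm(d,axis=1)+1e-12; d=np.c_[d*(np.sin(r)/r)[:,None],np.cos(r)]
    else: d=np.c_[d,np.ones(len(d))]
    T=np.array(T); d=d@T[:3,:3].T
    return T[:3,3],d/np.linalg.norm(d,axis=1)[:,None]
def plane(c,px,z):
    o,d=ray(c,px); return o+d*((z-o[2])/d[:,2])[:,None]
def two(c1,p1,c2,p2):
    o1,d1=ray(c1,p1);o2,d2=ray(c2,p2);out=[]
    for a,b in zip(d1,d2):
        t=np.linalg.lstsq(np.c_[a,-b],o2-o1,rcond=None)[0]
        out.append(np.r_[(o1+a*t[0]+o2+b*t[1])/2,np.linalg.norm(o1+a*t[0]-o2-b*t[1])])
    return np.array(out)
def proj(c,P):
    T=np.linalg.inv(np.array(c['cam_to_world']));p=np.atleast_2d(P)@T[:3,:3].T+T[:3,3]
    K=np.array(c['intrinsics'])
    if c.get('fish'):
        r=np.linalg.norm(p[:,:2],axis=1);th=np.arctan2(r,p[:,2]);q=p[:,:2]/(r+1e-12)[:,None]*th[:,None]
    else: q=p[:,:2]/p[:,2:]
    return q*K[0,0]+K[:2,2]
def cal(n):
    c=dict(manip.calibration(n)); c['fish']=n=='wrist'; return c
def snap(name):
    import json
    c=cal('wrist'); f=manip.grab_frame('wrist'); cv2.imwrite(f'pics/{name}.png',f)
    json.dump({k:(np.array(v).tolist()) if k!='fish' else True for k,v in c.items()},open(f'pics/{name}.json','w'))
    s=manip.get_state(); print(s['time'],np.round(s['ee_pos'],4),np.round(s['eef_rot'],4))
E
python3 - <<'E'
from h import *
c=cal('scene')
np.set_printoptions(precision=3,suppress=True)
print(plane(c,[[207,271],[287,271],[286,233],[248,250],[257,233],[415,213],[383,208],[447,215],[323,239],[300,313],[368,316],[422,303],[310,200],[195,190],[400,150]],0.01))
s=cal('side')
print(two(c,[[383,208],[447,215],[257,229]],s,[[298,254],[260,301],[308,170]]))
print(plane(s,[[298,254],[260,301],[305,183]],0.03))
a=cv2.imread('pics/scene0.png')[180:285,190:480];b=cv2.imread('pics/side0.png')[150:330,220:350]
a=cv2.resize(a,None,fx=2.7,fy=2.7,interpolation=2);b=cv2.resize(b,None,fx=1.7,fy=1.7,interpolation=2)
o=np.zeros((a.shape[0]+b.shape[0],a.shape[1],3),np.uint8);o[:a.shape[0]]=a;o[a.shape[0]:,:b.shape[1]]=b
cv2.imwrite('pics/crop1.png',o);print(o.shape)
E
```

```text
[[ 0.554 -0.253  0.01 ]
 [ 0.586 -0.089  0.01 ]
 [ 0.479 -0.077  0.01 ]
 [ 0.513 -0.165  0.01 ]
 [ 0.466 -0.142  0.01 ]
 [ 0.473  0.236  0.01 ]
 [ 0.442  0.166  0.01 ]
 [ 0.494  0.309  0.01 ]
 [ 0.513  0.003  0.01 ]
 [ 0.691 -0.077  0.01 ]
 [ 0.722  0.05   0.01 ]
 [ 0.715  0.162  0.01 ]
 [ 0.38  -0.004  0.01 ]
 [ 0.289 -0.284  0.01 ]
 [ 0.224  0.283  0.01 ]]
[[ 0.465  0.158  0.03   0.005]
 [ 0.505  0.302  0.022  0.002]
 [ 0.505 -0.141  0.068  0.006]]
[[ 0.466  0.16   0.03 ]
 [ 0.503  0.312  0.03 ]
 [ 0.512 -0.147  0.03 ]]
(590, 783, 3)
```

View pics/crop1.png

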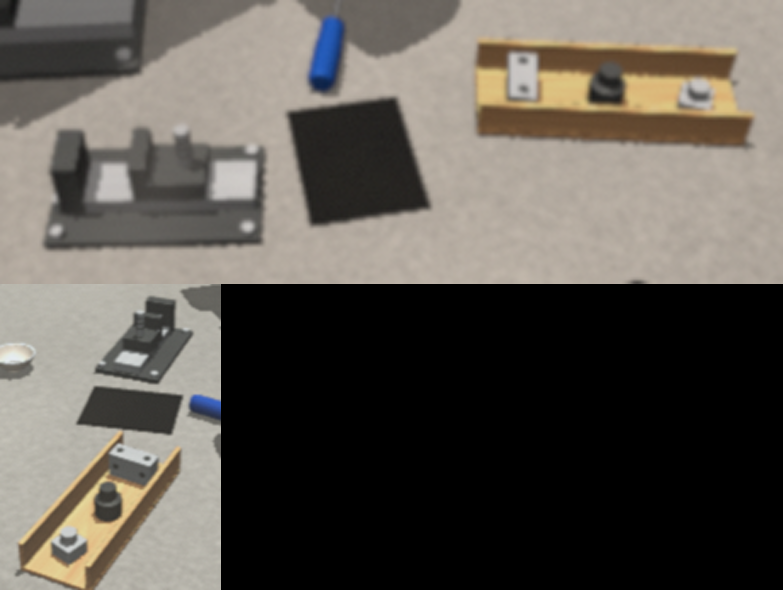

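The crop shows the block (white-topped, two bores) standing across the channel at its left end, with the barrel and stub beyond it. The small gauge has its fixed face to the left and its jaw and post in the middle. I'll go over the gauge first for wrist views.

{"name": "play_rows", "arguments": {"series": [0.467,0.694,0.03,0,0,-0.305,0.467,0.694,0.03,0,0,-0.305,0.467,0.694,0.03,0,0,-0.305,0.467,0.694,0.03,0,0,-0.305,0.467,0.694,0.03,0,0,-0.305,0.467,0.694,0.03,0,0,-0.305,0.467,0.694,0.03,0,0,-0.305,0.467,0.694,0.03,0,0,-0.305,0.467,0.694,0.03,0,0,-0.305,0.467,0.694,0.03,0,0,-0.305,0.467,0.694,0.03,0,0,-0.305,0.467,0.694,0.03,0,0,-0.305,0.467,0.694,0.03,0,0,-0.305,0.467,0.694,0.03,0,0,-0.305,0.467,0.694,0.03,0,0,-0.305,0.467,0.694,0.03,0,0,-0.305,0.467,0.694,0.03,0,0,-0.305,0.467,0.694,0.03,0,0,-0.305,0,0,0,0,0,0], "grip": -0.2}}

```text
time: 1.73
ee_pos: [0.5227, -0.1462, 0.2527]
eef_rot: [3.141, 0.001, 2.87]
wrist_force: [-0.2, -1.3, 0.2]
finger_gap: 0.602
grip_force: 0.0
```

```bash
python3 -c "
from h import *
snap('w1')"
```

```text
1.7833 [ 0.5213 -0.1476  0.2525] [ 3.1416e+00 -4.0000e-04  2.8713e+00]
```

View pics/w1.png

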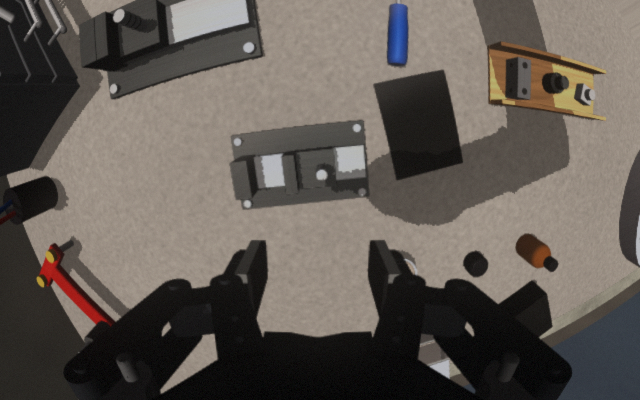

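The wrist view shows the gauge plate at about (232–369, 121–209), the fixed face at (243,178), the bare bed between the faces at (272,170), the jaw at (291,172) and the post top at (321,175). The pad is at (418,125), the block at (517,78), and the channel runs right from it.

```bash
cat >> h.py <<'E'
def load(name):
    import json
    return cv2.imread(f'pics/{name}.png'),json.load(open(f'pics/{name}.json'))
def blobs(img,roi,lo,hi,amin=20):
    x0,y0,x1,y1=roi;m=cv2.inRange(cv2.cvtColor(img[y0:y1,x0:x1],cv2.COLOR_BGR2GRAY),lo,hi)
    cs=cv2.findContours(m,cv2.RETR_EXTERNAL,cv2.CHAIN_APPROX_NONE)[0]
    return sorted([c[:,0]+[x0,y0] for c in cs if cv2.contourArea(c)>amin],key=lambda c:-cv2.contourArea(c.astype(np.float32)))
def rect(c,cont,z):
    P=plane(c,cont,z)[:,:2].astype(np.float32);(x,y),(w,h),a=cv2.minAreaRect(P*1000)
    if w<h: w,h,a=h,w,a+90
    return np.round([x,y,w,h,(a+90)%180-90],1)   # mm, long-side angle deg
E
python3 - <<'E'
from h import *
f,c=load('w1')
print('pad',[rect(c,b,0.003) for b in blobs(f,(365,60,470,185),0,45)][:2])
print('plate',[rect(c,b,0.01) for b in blobs(f,(225,110,375,215),0,90)][:2])
print('bed/screws',[(rect(c,b,0.022),b.mean(0).round()) for b in blobs(f,(225,110,372,215),140,255,6)][:8])
print('wood')
h=cv2.cvtColor(f,cv2.COLOR_BGR2HSV);m=cv2.inRange(h,(8,100,50),(30,255,255));m[:30]=0;m[130:]=0;m[:,:480]=0
cs=max(cv2.findContours(m,0,1)[0],key=cv2.contourArea)[:,0];print(rect(c,cs,0.03),cv2.boundingRect(cs))
print('block top',[(rect(c,b,0.038),b.mean(0).round()) for b in blobs(f,(500,50,535,105),70,125)][:3], f[78,505:535].mean(1).round())
g=cv2.imread('pics/scene0.png');cc=cal('scene')
print('block scene',[(rect(cc,b,0.038),b.mean(0).round()) for b in blobs(g,(370,195,395,222),170,255)][:3])
g=cv2.imread('pics/side0.png');cc=cal('side')
print('stud',two(c,[[321,175]],cal('scene'),[[257.2,228]]))
E
```

```text
pad [array([501.2,  -1.3, 127.1,  99.1,   0.6])]
plate [array([ 512.3, -164.8,  184.1,  109.1,   77. ])]
bed/screws [(array([ 535.3, -177.3,  189.3,   69.6,   74.6]), array([286., 203.])), (array([ 463.1, -190.7,  112. ,   61. ,   72.7]), array([262., 124.])), (array([ 490.3, -104. ,   65.2,   64.8,   75.5]), array([353., 125.])), (array([ 518.6, -103.9,   32.9,   31.9,   80.4]), array([350., 158.])), (array([ 506.5, -199.8,   39.6,   25.7,  -11. ]), array([273., 170.])), (array([ 527.8, -142.9,   11.2,   11. ,  -15.5]), array([321., 175.])), (array([483.3, -87.1,   8.5,   8.5,  75.5]), array([356., 128.])), (array([ 459.5, -231.5,    8.1,    8. ,  -63.4]), array([237., 142.]))]
wood
[479.  224.5 253.8  86.9  75.6] (488, 42, 118, 78)
block top [(array([464.7, 142. ,  69.1,  60. , -15.3]), array([516.,  79.]))] [72. 41. 37. 32. 34. 35. 33. 34. 31. 34. 34. 33. 44. 84. 93. 94. 97. 98.
 97. 93. 96. 99. 98. 96. 97. 95. 92. 94. 95. 93.]
block scene [(array([472.8, 161.8,  59.7,  35. , -16.6]), array([386., 210.])), (array([475.6, 128.3,  37.3,  14. , -15.8]), array([373., 212.]))]
stud [[ 0.516977   -0.13977782  0.07955771  0.00305306]]
```

{"name": "play_rows", "arguments": {"series": [-0.147,0.85,-0.25,0,0,0,-0.147,0.85,-0.25,0,0,0,-0.147,0.85,-0.25,0,0,0,-0.147,0.85,-0.25,0,0,0,-0.147,0.85,-0.25,0,0,0,-0.147,0.85,-0.25,0,0,0,-0.147,0.85,-0.25,0,0,0,-0.147,0.85,-0.25,0,0,0,-0.147,0.85,-0.25,0,0,0,0,0,0,0,0,0,0,0,0,0,0,0]}}

```text
time: 2.7
ee_pos: [0.4664, 0.1569, 0.1623]
eef_rot: [-3.14, -0.001, 2.871]
wrist_force: [0.4, -0.5, -0.4]
finger_gap: 0.599
grip_force: 0.0
```

```bash
python3 -c "
from h import *
snap('w2')"
```

```text
2.75 [0.4668 0.1561 0.1627] [-3.1407e+00 -5.0000e-04  2.8699e+00]
```

View pics/w2.png

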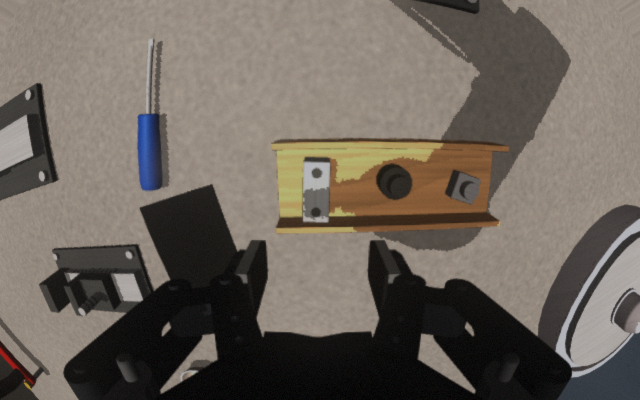

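The block's top spans about (303–330, 157–222), with bores at (317,173) and (316,212). The barrel is at (395,181) and the stub at (464,186).

```bash
python3 - <<'E'
from h import *
np.set_printoptions(precision=4,suppress=True)
f,c=load('w2');f2,_=f,0
h=cv2.cvtColor(f,cv2.COLOR_BGR2HSV)
x0,y0,x1,y1=292,151,342,222+4
m=((h[...,1]<70)&(h[...,2]>25)).astype(np.uint8);r=np.zeros_like(m);r[y0:y1,x0:x1]=m[y0:y1,x0:x1]
r=cv2.morphologyEx(r,cv2.MORPH_CLOSE,np.ones((9,9)))
cs=max(cv2.findContours(r,0,1)[0],key=cv2.contourArea)[:,0]
print(cv2.boundingRect(cs),cv2.minAreaRect(cs))
for z in(.034,.038,.042):print(z,rect(c,cs,z))
bw=[np.mean([b.mean(0)],0) for b in (np.argwhere(cv2.cvtColor(f,6)[166:180,310:325]<50)[:,::-1]+[310,166],np.argwhere(cv2.cvtColor(f,6)[205:218,309:324]<45)[:,::-1]+[309,205])];bw=np.array(bw)
print('bores w',bw,plane(c,bw,.038))
for n in('scene','side'):
    g=cv2.imread(f'pics/{n}0.png');k=cal(n);g=cv2.cvtColor(g,6)
    pb=proj(k,plane(c,bw,.038));out=[]
    for p in pb:
        u,v=p.round().astype(int);w=g[v-3:v+4,u-3:u+4].astype(float);w=np.clip(w.mean()-w,0,None)
        yy,xx=np.mgrid[v-3:v+4,u-3:u+4];out.append([(w*xx).sum()/w.sum(),(w*yy).sum()/w.sum()])
    print(n,pb,np.array(out));print(two(c,bw,k,out))
# rack walls
wood=cv2.inRange(h,(8,90,40),(32,255,255));wood[:130]=0;wood[240:]=0;wood[:,:265]=0;wood[:,515:]=0
cs=max(cv2.findContours(cv2.morphologyEx(wood,3,np.ones((25,25))),0,1)[0],key=cv2.contourArea)[:,0];print('rack',rect(c,cs,.038))
E
```

```text
(302, 158, 29, 65) ((316.0634765625, 190.01025390625), (27.14096450805664, 64.40753173828125), 1.0416266918182373)
0.034 [464.4 155.1  60.1  24.1 -17. ]
0.038 [463.4 155.4  59.2  23.7 -17. ]
0.042 [462.4 155.7  58.3  23.4 -17. ]
bores w [[     nan      nan]
 [315.     211.8889]] [[   nan    nan    nan]
 [0.4821 0.1494 0.038 ]]<stdin>:11: RuntimeWarning: Mean of empty slice.
  ret = um.true_divide(
<stdin>:17: RuntimeWarning: invalid value encountered in cast
<stdin>:17: RuntimeWarning: overflow encountered in scalar subtract
<stdin>:17: RuntimeWarning: Mean of empty slice.
  ret = ret.dtype.type(ret / rcount)
<stdin>:18: RuntimeWarning: overflow encountered in scalar subtract
  math.ceil((stop - start) / step))
Traceback (most recent call last):
ValueError: operands could not be broadcast together with shapes (0,0) (7,7)
```

```bash
python3 - <<'E'
from h import *
np.set_printoptions(precision=4,suppress=True)
f,c=load('w2');h=cv2.cvtColor(f,cv2.COLOR_BGR2HSV)
B=[[317,173],[316,212]]
print(plane(c,B,.038));t=two(c,B,cal('scene'),[[383.7,202.2],[383.3,215.2]]);print(t,t.mean(0))
t=two(c,B,cal('side'),[[220+120/1.7,150+(450-283)/1.7],[220+151/1.7,150+(462-283)/1.7]]);print(t,t.mean(0))
wood=cv2.inRange(h,(8,90,40),(32,255,255));wood[:130]=0;wood[240:]=0;wood[:,:265]=0;wood[:,515:]=0
cs=max(cv2.findContours(cv2.morphologyEx(wood,3,np.ones((25,25))),0,1)[0],key=cv2.contourArea)[:,0];print('rack',rect(c,cs,.038))
print(plane(c,[[395,178],[464,186]],.04))
E
```

```text
[[0.4482 0.1607 0.038 ]
 [0.4824 0.1503 0.038 ]]
[[0.4487 0.1615 0.0368 0.0018]
 [0.4849 0.1503 0.0308 0.0014]] [0.4668 0.1559 0.0338 0.0016]
[[0.4643 0.1624 0.0418 0.0332]
 [0.4642 0.1511 0.0298 0.0397]] [0.4642 0.1567 0.0358 0.0365]
rack [479.3 229.6 227.6  86.2  75.7]
[[0.4701 0.2264 0.04  ]
 [0.495  0.2919 0.04  ]]
```

{"name": "play_rows", "arguments": {"series": [-0.04,-0.015,-0.4,0,0,-0.25,0,0,-0.5,0,0,0,0,0,-0.5,0,0,0,0,0,-0.5,0,0,0,0,0,-0.5,0,0,0,0,0,-0.5,0,0,0,0,0,-0.4,0,0,0,0,0,-0.2,0,0,0,0,0,-0.15,0,0,0,0,0,0,0,0,0,0,0,0,0,0,0]}}

```text
time: 3.67
ee_pos: [0.466, 0.1553, 0.0174]
eef_rot: [3.141, 0.0, 2.843]
wrist_force: [0.5, 0.3, 0.6]
finger_gap: 0.6
grip_force: 0.0
```

```bash
python3 -c "
from h import *
snap('w3')
s=manip.get_state();print(s['wrist_force'])
f=manip.grab_frame('side');a=cv2.imread('pics/w3.png');cv2.imwrite('pics/c3.png',np.vstack([a[100:350,120:520],cv2.resize(f[200:360,200:400],(400,320))]))"
```

```text
3.7167 [0.4661 0.1557 0.0177] [3.1406e+00 8.0000e-04 2.8431e+00]
[ 0.11952668 -0.05514966  0.79889094]
```

View pics/c3.png

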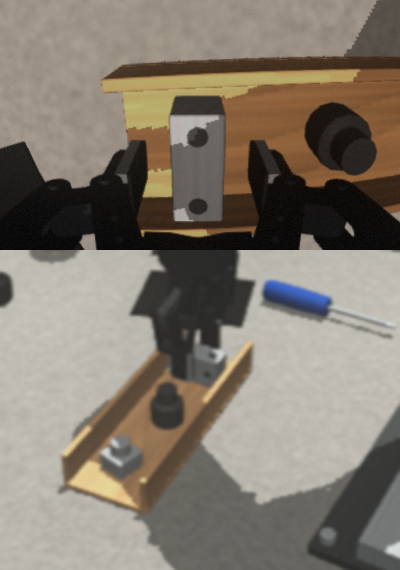

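The fingers straddle the block's long sides evenly and clear both the barrel and the walls. I'll lower a little and grip.

{"name": "play_rows", "arguments": {"series": [0,0,-0.1,0,0,0,0,0,-0.07,0,0,0,0,0,0,0,0,0]}}

```text
time: 4.02
ee_pos: [0.4653, 0.1555, 0.0099]
eef_rot: [-3.141, -0.0, 2.843]
wrist_force: [-0.2, 0.1, 0.0]
finger_gap: 0.598
grip_force: 0.0
```

{"name": "play_rows", "arguments": {"series": [0,0,0,0,0,0,0,0,0,0,0,0,0,0,0,0,0,0,0,0,0,0,0,0,0,0,0,0,0,0,0,0,0,0,0,0,0,0,0,0,0,0,0,0,0,0,0,0], "grip": 1, "squeeze": 60}}

```text
time: 4.68
ee_pos: [0.4656, 0.1557, 0.0104]
eef_rot: [3.141, 0.0, 2.844]
wrist_force: [-0.9, 0.4, 5.6]
finger_gap: 0.266
grip_force: 59.5
```

{"name": "play_rows", "arguments": {"series": [0,0,0.2,0,0,0,0,0,0.5,0,0,0,0,0,0.6,0,0,0,0,0,0.5,0,0,0,0,0,0.2,0,0,0,0.15,-0.65,0,0,0,0.17,0.15,-0.65,0,0,0,0.17,0.15,-0.65,0,0,0,0.17,0.15,-0.65,0,0,0,0.17,0.15,-0.65,0,0,0,0.17,0.15,-0.65,0,0,0,0.17,0,0,-0.5,0,0,0,0,0,-0.6,0,0,0,0,0,-0.5,0,0,0,0,0,-0.3,0,0,0,0,0,0,0,0,0,0,0,0,0,0,0]}}

```text
time: 6.1
ee_pos: [0.5007, -0.0007, 0.0134]
eef_rot: [-3.14, -0.002, 2.945]
wrist_force: [1.2, 1.2, -1.3]
finger_gap: 0.271
grip_force: 59.3
```

{"name": "play_rows", "arguments": {"series": [0,0,-0.06,0,0,0,0,0,-0.05,0,0,0,0,0,0,0,0,0]}}

```text
time: 6.35
ee_pos: [0.5018, -0.0002, 0.0101]
eef_rot: [3.141, 0.001, 2.945]
wrist_force: [-0.4, 0.6, -3.1]
finger_gap: 0.271
grip_force: 59.3
```

{"name": "play_rows", "arguments": {"series": [0,0,-0.04,0,0,0,0,0,0,0,0,0]}}

```text
time: 6.52
ee_pos: [0.5017, -0.0003, 0.0084]
eef_rot: [3.141, 0.001, 2.945]
wrist_force: [0.0, -1.0, -2.5]
finger_gap: 0.269
grip_force: 59.3
```

{"name": "play_rows", "arguments": {"series": [0,0,-0.03,0,0,0,0,0,0,0,0,0]}}

```text
time: 6.68
ee_pos: [0.5018, -0.0003, 0.0074]
eef_rot: [3.141, 0.001, 2.946]
wrist_force: [-0.5, 0.3, 3.0]
finger_gap: 0.269
grip_force: 59.9
```

```bash
python3 -c "
from workcell import manip
s=manip.get_state();print(s['joint_positions'],s['wrist_force'],s['ee_pos'])"
```

```text
[ 3.91772225e-01  3.45737379e-01 -6.30942897e-01  2.00507850e-04
 -5.93406405e-01 -2.15865799e+00] [-0.54164953  0.32231687  2.95624401] [ 5.01804400e-01 -2.59026013e-04  7.36324605e-03]
```

Contact comes at a TCP height of 7.4 mm, as predicted, so I release, rise and turn a quarter turn.

{"name": "play_rows", "arguments": {"series": [0,0,0,0,0,0,0,0,0,0,0,0,0,0,0,0,0,0,0,0,0,0,0,0], "grip": -0.6}}

```text
time: 7.02
ee_pos: [0.5016, -0.0004, 0.007]
eef_rot: [3.141, 0.0, 2.945]
wrist_force: [0.0, 0.4, 0.5]
finger_gap: 0.796
grip_force: 0.0
```

{"name": "play_rows", "arguments": {"series": [0,0,0.7,0,0,0,0,0,0.7,0,0,0.7,0,0,0.7,0,0,1,0,0,0.7,0,0,1,0,0,0.7,0,0,1,0,0,0,0,0,1,0,0,0,0,0,1,0,0,0,0,0,1,0,0,0,0,0,1,0,0,0,0,0,1,0,0,0,0,0,1,0,0,0,0,0,1,0,0,0,0,0,1,0,0,0,0,0,1,0,0,0,0,0,1,0,0,0,0,0,1,0,0,0,0,0,1,0,0,0,0,0,0,0,0,0,0,0,0]}}

```text
time: 8.6
ee_pos: [0.5014, -0.0004, 0.1469]
eef_rot: [3.142, 0.0, -1.771]
wrist_force: [-0.2, 0.8, 0.2]
finger_gap: 0.802
grip_force: 0.0
```

```bash
python3 -c "
from h import *
snap('w4')"
```

```text
8.65 [ 5.014e-01 -4.000e-04  1.469e-01] [ 3.1415 -0.     -1.7713]
```

View pics/w4.png

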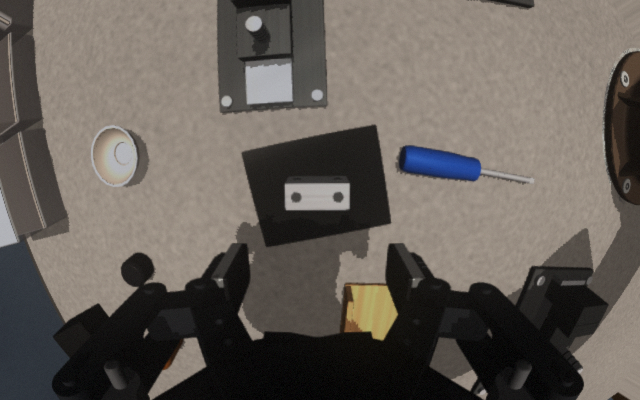

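The block stands upright on the pad with its top at (285–350, 183–211) and bores at (296,197) and (338,197). The gauge's post (254,24) and bed end (270,82) show above it.

```bash
python3 - <<'E'
from h import *
f,c=load('w4')
for b in blobs(f,(275,170,362,218),110,255,50): print('top',rect(c,b,.035),cv2.boundingRect(b))
B=[[296,197],[338,197]];print(plane(c,B,.035),plane(c,B,.035).mean(0))
for b in blobs(f,(240,60,296,106),140,255,50): print('bed end',rect(c,b,.022),plane(c,b,.022).mean(0))
print('post',plane(c,[[254,21]],.082), 'screws',plane(c,[[226,102],[317,96]],.01))
E
```

```text
top [501.1  -1.6  55.   22.9 -11.4] (285, 183, 65, 27)
[[ 0.51871035 -0.0044538   0.035     ]
 [ 0.4837267   0.0026225   0.035     ]] [ 0.50121853 -0.00091565  0.035     ]
bed end [ 522.7 -104.4   39.3   33.1   -9.9] [ 0.5228353  -0.10433491  0.022     ]
post [[ 0.51568842 -0.14179667  0.082     ]] screws [[ 0.56594459 -0.0986084   0.01      ]
 [ 0.48422761 -0.08497296  0.01      ]]
```

{"name": "play_rows", "arguments": {"series": [0.1,-0.75,0,0,0,0,0.1,-0.75,0,0,0,0,0.1,-0.75,0,0,0,0,0.1,-0.75,0,0,0,0,0,0,0,0,0,0,0,0,0,0,0,0]}}

```text
time: 9.15
ee_pos: [0.5173, -0.1218, 0.1466]
eef_rot: [3.141, -0.0, -1.773]
wrist_force: [0.1, 0.2, -0.3]
finger_gap: 0.806
grip_force: 0.0
```

```bash
python3 -c "
from h import *
snap('w5')
f=cv2.imread('pics/w5.png');cv2.imwrite('pics/c5.png',cv2.resize(f[:260,180:430],None,fx=2.3,fy=2.3,interpolation=2))"
```

```text
9.2 [ 0.5173 -0.1209  0.1467] [ 3.1412 -0.     -1.7716]
```

View pics/c5.png

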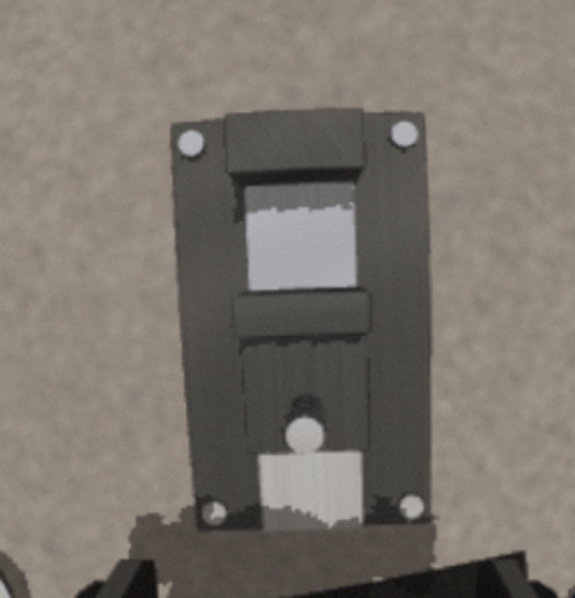

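The fixed face's foot meets the bed at crop v≈184 (u 245–354). The jaw's top front edge is at v≈292 and the post top at (305,435). The four screws are at (191,143), (404,133), (214,512) and (411,507).

```bash
python3 - <<'E'
from h import *
np.set_printoptions(precision=4,suppress=True)
f,c=load('w5');o=lambda L:np.array(L)/2.3+[180,0]
s=plane(c,o([[191,143],[404,133],[214,512],[411,507]]),.01);print('screws',s)
ang=lambda v:np.degrees(np.arctan2(v[1],v[0]))
print('xdir',ang(s[0]-s[1]),ang(s[2]-s[3]),'ydir',ang(s[2]-s[0])-90,ang(s[3]-s[1])-90)
foot=plane(c,o([[246,184],[355,182]]),.022);print('foot',foot,ang(foot[0]-foot[1]),np.linalg.norm(foot[0]-foot[1]))
e=plane(c,o([[231,175],[362,168]]),.062);print('fixed top edge?',e,ang(e[0]-e[1]),np.linalg.norm(e[0]-e[1]))
j=plane(c,o([[236,294],[370,291],[235,334],[371,332]]),.062);print('jaw top',j,ang(j[0]-j[1]),np.linalg.norm(j[0]-j[1]),np.linalg.norm(j[0]-j[2]))
p=plane(c,o([[305,434]]),.082)[0];print('post',p)
for b in blobs(f,(285,75,337,128),110,255,100): print('bed',rect(c,b,.022),plane(c,b,.022).mean(0))
for b in blobs(f,(285,190,345,230),100,255,100): print('bed2',rect(c,b,.022))
for a in(-10.5,-11.5):
    t=np.radians(a);X=np.array([np.cos(t),np.sin(t)]);Y=np.array([-X[1],X[0]])
    for n,q in(('screws',s),('foot',foot),('ftop',e),('jaw',j),('post',[p])): print(a,n,(np.array(q)[:,:2]-foot.mean(0)[:2])@np.c_[X,Y]*1e3)
# triangulation of the post and the foot between w4/w1 and w5
f1,c1=load('w1');print('post 2view',two(c1,[[321,174.5]],c,o([[305,434]])))
w=np.array([[258.5,157],[262,187.5]]);print('foot w1',plane(c1,w,.022))
E
```

```text
screws [[ 0.5405 -0.2473  0.01  ]
 [ 0.4592 -0.2342  0.01  ]
 [ 0.565  -0.0991  0.01  ]
 [ 0.4839 -0.0848  0.01  ]]
xdir -9.169491903378045 -10.017530670612047 ydir -9.385844166134873 -9.382161842574192
foot [[ 0.522  -0.2246  0.022 ]
 [ 0.4827 -0.2171  0.022 ]] -10.782703551476896 0.040039633558925924
fixed top edge? [[ 0.5232 -0.2234  0.062 ]
 [ 0.4827 -0.2171  0.062 ]] -8.79872789090356 0.04096655384673103
jaw top [[ 0.5296 -0.1858  0.062 ]
 [ 0.488  -0.1782  0.062 ]
 [ 0.5327 -0.1734  0.062 ]
 [ 0.4901 -0.1652  0.062 ]] -10.423817234235907 0.04232275817703696 0.012823219258562644
post [ 0.5162 -0.1414  0.082 ]
bed [ 507.2 -197.9   39.9   31.8  -11.3] [ 0.5069 -0.1976  0.022 ]
bed2 [ 522.2 -107.5   40.9   37.   -11.6]
-10.5 screws [[ 42.27   -19.0786]
 [-40.0059 -20.9896]
 [ 39.349  131.1164]
 [-42.9603 130.4233]]
-10.5 foot [[ 20.0196  -0.0988]
 [-20.0196   0.0988]]
-10.5 ftop [[ 20.9499   1.2732]
 [-19.9986   0.057 ]]
-10.5 jaw [[ 20.3583  39.4015]
 [-21.9644  39.3453]
 [ 21.1175  52.2023]
 [-22.1803  52.4542]]
-10.5 post [[-0.8716 80.6036]]
-11.5 screws [[ 42.5966 -18.338 ]
 [-39.6335 -21.6846]
 [ 37.0547 131.7832]
 [-45.23   129.6537]]
-11.5 foot [[ 20.0182   0.2506]
 [-20.0182  -0.2506]]
-11.5 ftop [[ 20.9244   1.6387]
 [-19.9966  -0.292 ]]
-11.5 jaw [[ 19.6676  39.7508]
 [-22.6477  38.9559]
 [ 20.2032  52.5629]
 [-23.0924  52.0591]]
-11.5 post [[-2.2782 80.5761]]
post 2view [[ 0.5163 -0.1411  0.0806  0.0001]]
foot w1 [[ 0.4857 -0.2113  0.022 ]
 [ 0.5235 -0.2188  0.022 ]]
```

Gauge measurements: yaw is about −10.2°, the seat is at (0.5024, −0.2209) and the gap is about 39 mm. The screws and post match the given sizes. I'll go back and pick the block up by its ends.

{"name": "play_rows", "arguments": {"series": [-0.1,0.75,0,0,0,0,-0.1,0.75,0,0,0,0,-0.1,0.75,0,0,0,0,-0.1,0.75,0,0,0,0,0,0,-0.5,0,0,0,0,0,-0.6,0,0,0,0,0,-0.6,0,0,0,0,0,-0.6,0,0,0,0,0,-0.5,0,0,0,0,0,-0.4,0,0,0,0,0,-0.26,0,0,0,0,0,0,0,0,0,0,0,0,0,0,0]}}

```text
time: 10.28
ee_pos: [0.5011, 0.0003, 0.0083]
eef_rot: [3.141, -0.001, -1.767]
wrist_force: [0.1, 0.7, 0.0]
finger_gap: 0.803
grip_force: 0.0
```

{"name": "play_rows", "arguments": {"series": [0,0,0,0,0,0,0,0,0,0,0,0,0,0,0,0,0,0,0,0,0,0,0,0,0,0,0,0,0,0,0,0,0,0,0,0], "grip": 1, "squeeze": 60}}

```text
time: 10.78
ee_pos: [0.5022, 0.0002, 0.0097]
eef_rot: [-3.14, 0.001, -1.768]
wrist_force: [-1.0, 3.8, 6.6]
finger_gap: 0.641
grip_force: 64.5
```

{"name": "play_rows", "arguments": {"series": [0,0,0.3,0,0,0,0,0,0.6,0,0,0,0,0,0.7,0,0,0,0,0,0.65,0,0,0,0,0,0.4,0,0,0.2,0.013,-0.72,0,0,0,0,0.013,-0.72,0,0,0,0,0.013,-0.72,0,0,0,0,0.013,-0.72,0,0,0,0,0.013,-0.72,0,0,0,0,0.013,-0.72,0,0,0,0,0.013,-0.72,0,0,0,0,0,0,0,0,0,0,0,0,-0.5,0,0,0,0,0,-0.35,0,0,0,0,0,0,0,0,0,0,0,0,0,0,0]}}

```text
time: 12.2
ee_pos: [0.5044, -0.2019, 0.0802]
eef_rot: [3.14, -0.0, -1.748]
wrist_force: [0.8, 0.4, -3.6]
finger_gap: 0.643
grip_force: 64.2
```

```bash
python3 -c "
from h import *
snap('w6')
f=manip.grab_frame('scene');g=manip.grab_frame('side');a=cv2.imread('pics/w6.png')
cv2.imwrite('pics/scene6.png',f)
r=lambda i,k:cv2.resize(i,None,fx=k,fy=k,interpolation=2)
L=r(a[60:260,200:440],1.6);b=r(f[200:290,190:310],3.2);d=r(g[120:220,260:350],2.6)
o=np.zeros((600,784,3),np.uint8);o[:320,:384]=L;o[:288,400:784]=b;o[330:590,:234]=d;cv2.imwrite('pics/c6.png',o)"
```

```text
12.25 [ 0.5052 -0.202   0.081 ] [ 3.1416e+00 -2.0000e-04 -1.7475e+00]
```

View pics/c6.png

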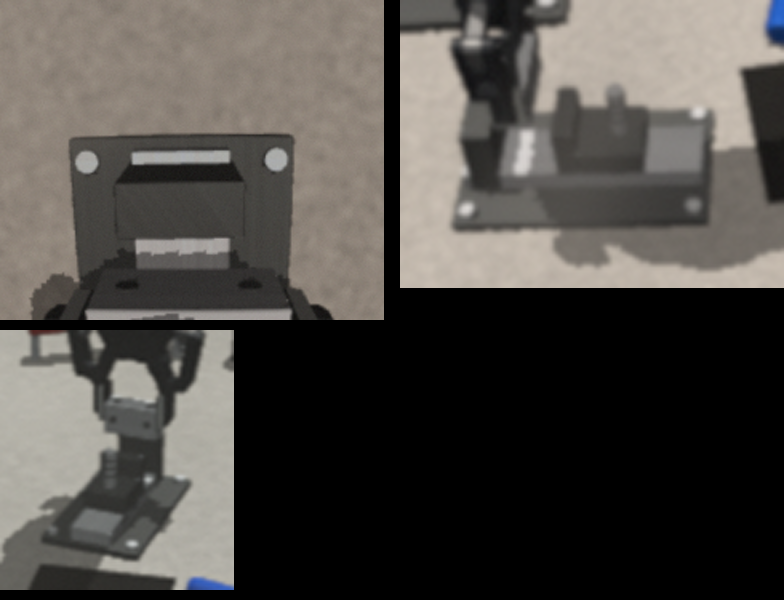

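The view shows the held block level above the gap. Its far side face runs from crop v≈268 (bottom edge, u 100–280) to v≈308 (top edge, u 88–290). I check its place against the seat.

```bash
python3 - <<'E'
from h import *
np.set_printoptions(precision=1,suppress=True)
f,c=load('w6');o=lambda L:np.array(L)/1.6+[200,60]
t=np.radians(-10.2);M=np.array([[np.cos(t),-np.sin(t)],[np.sin(t),np.cos(t)]]);s=np.array([.5024,-.2209])
fr=lambda P:(P[:,:2]-s)@M*1e3
print('bottom',fr(plane(c,o([[100,268],[280,268]]),.0745)),'top',fr(plane(c,o([[88,308],[290,308]]),.1065)))
print('fixed top',fr(plane(c,o([[117,237],[244,237],[117,181],[244,181]]),.062)),'bed',fr(plane(c,o([[136,240],[230,240]]),.022)))
print('screws',fr(plane(c,o([[87,162],[277,160]]),.01)))
E
```

```text
bottom [[ 26.5   5.5]
 [-31.4   5.5]] top [[ 24.3   4.4]
 [-28.3   4.4]]
fixed top [[ 22.3  -1. ]
 [-20.8  -1.1]
 [ 21.6 -20.4]
 [-20.2 -20.4]] bed [[ 20.1  12.9]
 [-19.8  12.8]]
screws [[ 42.2 -18.9]
 [-40.7 -19.8]]
```

{"name": "play_rows", "arguments": {"series": [0.04,0.02,-0.25,0,0,0,0,0,-0.3,0,0,0,0,0,-0.3,0,0,0,0,0,-0.25,0,0,0,0,0,-0.15,0,0,0,0,0,0,0,0,0,0,0,0,0,0,0]}}

```text
time: 12.93
ee_pos: [0.5069, -0.2012, 0.0304]
eef_rot: [3.141, -0.0, -1.748]
wrist_force: [-0.3, 0.1, -1.9]
finger_gap: 0.645
grip_force: 64.4
```

{"name": "play_rows", "arguments": {"series": [0,0,-0.03,0,0,0,0,0,0,0,0,0]}}

```text
time: 13.1
ee_pos: [0.5069, -0.2012, 0.0296]
eef_rot: [-3.141, 0.0, -1.748]
wrist_force: [-0.3, -0.5, -2.1]
finger_gap: 0.644
grip_force: 64.4
```

{"name": "play_rows", "arguments": {"series": [0,0,-0.025,0,0,0,0,0,0,0,0,0]}}

```text
time: 13.27
ee_pos: [0.5071, -0.2013, 0.0287]
eef_rot: [-3.141, 0.0, -1.748]
wrist_force: [-0.5, -0.4, -0.9]
finger_gap: 0.645
grip_force: 64.5
```

{"name": "play_rows", "arguments": {"series": [0,0,-0.02,0,0,0,0,0,0,0,0,0]}}

```text
time: 13.43
ee_pos: [0.5071, -0.2013, 0.0287]
eef_rot: [-3.141, -0.0, -1.747]
wrist_force: [-3.2, 2.0, 8.8]
finger_gap: 0.647
grip_force: 65.7
```

Contact on the bed at 28.7 mm, as expected. I release and rise.

{"name": "play_rows", "arguments": {"series": [0,0,0.02,0,0,0,0,0,0,0,0,0,0,0,0,0,0,0,0,0,0,0,0,0,0,0,0.2,0,0,0,0,0,0.6,0,0,0,0,0,0.7,0,0,0,0,0,0.6,0,0,0,0,0,0.2,0,0,0,0,0,0,0,0,0,0,0,0,0,0,0], "grip": -0.6}}

```text
time: 14.35
ee_pos: [0.5068, -0.2011, 0.1207]
eef_rot: [-3.14, 0.0, -1.748]
wrist_force: [-0.7, 0.7, -1.0]
finger_gap: 0.802
grip_force: 0.0
```

```bash
python3 - <<'E'
from h import *
np.set_printoptions(precision=1,suppress=True)
snap('w7');f,c=load('w7')
t=np.radians(-10.2);M=np.array([[np.cos(t),-np.sin(t)],[np.sin(t),np.cos(t)]]);s=np.array([.5024,-.2209])
for b in blobs(f,(200,60,440,330),105,255,60):
    r=rect(c,b,.054);q=(r[:2]/1e3-s)@M*1e3
    if r[2]<75: print(cv2.boundingRect(b),r,q)
a=f[60:330,180:460];cv2.imwrite('pics/c7.png',cv2.resize(a,None,fx=2,fy=2,interpolation=2))
E
```

```text
14.4 [ 0.5 -0.2  0.1] [ 3.1  0.  -1.7]
(279, 196, 78, 32) [ 506.  -203.2   55.1   23.2   -9.9] [ 0.4 18.1]
(291, 146, 52, 7) [ 498.9 -247.    34.4    4.2  -10.1] [  1.2 -26.3]
(260, 146, 13, 12) [ 532.9 -251.6    8.3    7.6  -11.2] [ 35.5 -24.8]
(361, 145, 13, 12) [ 465.2 -240.2    8.3    7.6   -9. ] [-33.2 -25.6]
```

View pics/c7.png

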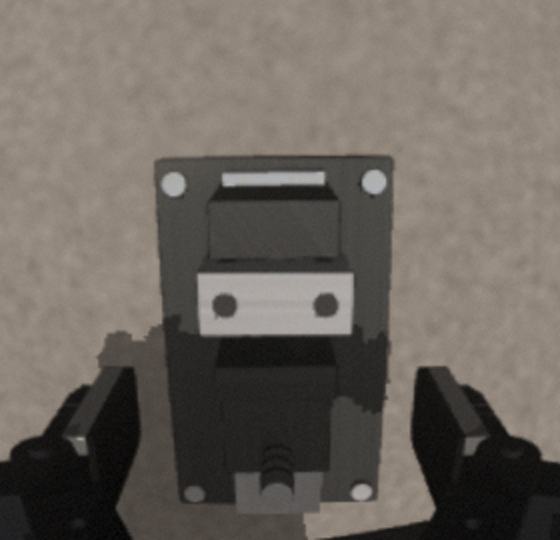

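The block stands on the bed between the faces at gauge (0.4, 18.1) mm, yaw −9.9°, bores up. Now to the post.

{"name": "play_rows", "arguments": {"series": [0.08,0.5,0,0,0,0,0.08,0.5,0,0,0,0,0.075,0.5,0,0,0,0,0,0,0,0,0,0,0,0,-0.4,0,0,0,0,0,-0.4,0,0,0,0,0,-0.4,0,0,0,0,0,-0.4,0,0,0,0,0,-0.19,0,0,0,0,0,0,0,0,0,0,0,0,0,0,0], "grip": -0.2}}

```text
time: 15.32
ee_pos: [0.5156, -0.1414, 0.0481]
eef_rot: [3.14, -0.001, -1.748]
wrist_force: [0.1, 0.4, 0.6]
finger_gap: 0.601
grip_force: 0.0
```

{"name": "play_rows", "arguments": {"series": [0,0,0,0,0,0,0,0,0,0,0,0,0,0,0,0,0,0,0,0,0,0,0,0,0,0,0,0,0,0,0,0,0,0,0,0,0,0,0,0,0,0,0,0,0,0,0,0,0,0,0,0,0,0], "grip": 1, "squeeze": 40}}

```text
time: 16.07
ee_pos: [0.5171, -0.1412, 0.0496]
eef_rot: [-3.14, 0.0, -1.747]
wrist_force: [0.9, -0.6, 5.6]
finger_gap: 0.13
grip_force: 39.5
```

{"name": "play_rows", "arguments": {"series": [-0.013,-0.074,0.01,0,0,0,-0.013,-0.074,0,0,0,0,-0.013,-0.074,0,0,0,0,0,0,0,0,0,0]}}

```text
time: 16.4
ee_pos: [0.5156, -0.1504, 0.0496]
eef_rot: [-3.14, 0.0, -1.748]
wrist_force: [4.5, 1.4, 3.3]
finger_gap: 0.126
grip_force: 39.4
```

{"name": "play_rows", "arguments": {"series": [-0.009,-0.049,0,0,0,0,-0.009,-0.049,0,0,0,0,0,0,0,0,0,0]}}

```text
time: 16.65
ee_pos: [0.5149, -0.1541, 0.0496]
eef_rot: [-3.14, 0.0, -1.748]
wrist_force: [4.5, 0.5, 4.7]
finger_gap: 0.125
grip_force: 39.5
```

{"name": "play_rows", "arguments": {"series": [-0.003,-0.015,0,0,0,0,0,0,0,0,0,0]}}

```text
time: 16.82
ee_pos: [0.5148, -0.1545, 0.0496]
eef_rot: [-3.14, 0.0, -1.748]
wrist_force: [5.2, 2.9, 4.0]
finger_gap: 0.125
grip_force: 39.5
```

{"name": "play_rows", "arguments": {"series": [-0.003,-0.015,0,0,0,0,0,0,0,0,0,0]}}

```text
time: 16.98
ee_pos: [0.5147, -0.1551, 0.0496]
eef_rot: [-3.14, 0.0, -1.747]
wrist_force: [4.4, 4.6, 5.2]
finger_gap: 0.13
grip_force: 39.5
```

{"name": "play_rows", "arguments": {"series": [-0.002,-0.012,0,0,0,0,0,0,0,0,0,0]}}

```text
time: 17.15
ee_pos: [0.5147, -0.1555, 0.0496]
eef_rot: [-3.14, 0.0, -1.747]
wrist_force: [5.0, 4.0, 5.8]
finger_gap: 0.125
grip_force: 39.5
```

{"name": "play_rows", "arguments": {"series": [-0.002,-0.012,0,0,0,0,0,0,0,0,0,0]}}

```text
time: 17.32
ee_pos: [0.5146, -0.156, 0.0496]
eef_rot: [-3.14, 0.0, -1.747]
wrist_force: [6.2, 3.5, 4.7]
finger_gap: 0.13
grip_force: 39.5
```

{"name": "play_rows", "arguments": {"series": [-0.002,-0.01,0,0,0,0,0,0,0,0,0,0]}}

```text
time: 17.48
ee_pos: [0.5146, -0.1564, 0.0496]
eef_rot: [-3.14, 0.0, -1.747]
wrist_force: [4.3, 3.5, 4.0]
finger_gap: 0.127
grip_force: 39.5
```

{"name": "play_rows", "arguments": {"series": [-0.002,-0.01,0,0,0,0,0,0,0,0,0,0]}}

```text
time: 17.65
ee_pos: [0.5145, -0.1564, 0.0496]
eef_rot: [-3.139, 0.001, -1.747]
wrist_force: [4.6, 6.1, 4.7]
finger_gap: 0.125
grip_force: 39.6
```

{"name": "play_rows", "arguments": {"series": [-0.001,-0.008,0,0,0,0,0,0,0,0,0,0]}}

```text
time: 17.82
ee_pos: [0.5146, -0.1564, 0.0496]
eef_rot: [-3.139, 0.001, -1.748]
wrist_force: [4.1, 7.7, 5.9]
finger_gap: 0.124
grip_force: 39.7
```

{"name": "play_rows", "arguments": {"series": [-0.001,-0.007,0,0,0,0,0,0,0,0,0,0]}}

```text
time: 17.98
ee_pos: [0.5146, -0.1565, 0.0496]
eef_rot: [-3.139, 0.001, -1.748]
wrist_force: [4.7, 9.9, 6.2]
finger_gap: 0.124
grip_force: 39.7
```

The jaw has closed on the block: position has stopped while force rises about 7 N per mm. I raise it to about 15 N at the wrist (12 N plus 3 N of friction).

{"name": "play_rows", "arguments": {"series": [-0.002,-0.009,0,0,0,0,-0.001,-0.007,0,0,0,0,0,0,0,0,0,0]}}

```text
time: 18.23
ee_pos: [0.5146, -0.1565, 0.0496]
eef_rot: [-3.139, 0.002, -1.748]
wrist_force: [2.8, 14.5, 7.5]
finger_gap: 0.131
grip_force: 39.7
```

{"name": "play_rows", "arguments": {"series": [0,0,0,0,0,0,0,0,0,0,0,0,0,0,0,0,0,0,0,0,0,0,0,0,0,0,0,0,0,0,0,0,0,0,0,0,0,0,0,0,0,0,0,0,0,0,0,0,0,0,0,0,0,0,0,0,0,0,0,0]}}

```text
time: 19.07
ee_pos: [0.5146, -0.1565, 0.0496]
eef_rot: [-3.139, 0.002, -1.747]
wrist_force: [4.1, 14.6, 8.3]
finger_gap: 0.123
grip_force: 39.7
```

{"name": "play_rows", "arguments": {"series": [0,0,0,0,0,0,0,0,0,0,0,0,0,0,0,0,0,0,0,0,0,0,0,0,0,0,0,0,0,0,0,0,0.3,0,0,0,0,0,0.6,0,0,0,0,0,0.8,0,0,0,0,0,0.8,0,0,0,0,0,0.6,0,0,0,0,0,0,0,0,0,0,0,0,0,0,0], "grip": -0.2}}

```text
time: 20.07
ee_pos: [0.5136, -0.1583, 0.1745]
eef_rot: [-3.139, 0.001, -1.748]
wrist_force: [0.5, 0.3, -0.8]
finger_gap: 0.602
grip_force: 0.0
```

```bash
python3 - <<'E'
from h import *
np.set_printoptions(precision=1,suppress=True)
snap('w8');f,c=load('w8')
t=np.radians(-10.2);M=np.array([[np.cos(t),-np.sin(t)],[np.sin(t),np.cos(t)]]);s=np.array([.5024,-.2209])
for b in blobs(f,(200,20,440,330),105,255,60):
    P=plane(c,b,.054)[:,:2];r=rect(c,b,.054);q=(r[:2]/1e3-s)@M*1e3
    if r[2]<75: print(cv2.boundingRect(b),r,q)
G=cv2.cvtColor(f,6)
b=[b for b in blobs(f,(240,60,400,300),105,255,600)]
for k in b:
    x,y,w,h=cv2.boundingRect(k);print(x,y,w,h,'columns above/below:',[G[y-8:y+h+14,x+int(w*a)].tolist() for a in(.25,.75)])
E
```

```text
20.1167 [ 0.5 -0.2  0.2] [-3.1  0.  -1.7]
(284, 122, 66, 28) [ 505.1 -209.5   55.2   23.2  -10.1] [ 0.6 11.7]
(298, 200, 40, 23) [ 515.7 -143.7   33.9   20.5  -26.5] [-0.6 78.3]
(295, 94, 43, 5) [ 499.6 -242.5   35.     3.5  -10. ] [  1.1 -21.8]
(353, 95, 12, 11) [ 465.3 -233.3    8.8    8.7   17.1] [-34.3 -18.8]
(269, 96, 11, 11) [ 534.9 -245.     8.6    8.5   79.3] [ 36.3 -18. ]
240 60 160 212 columns above/below: [[137, 136, 135, 134, 137, 137, 140, 143, 140, 142, 141, 136, 133, 134, 136, 138, 138, 137, 137, 136, 131, 128, 129, 133, 132, 136, 137, 138, 136, 139, 134, 135, 134, 136, 141, 143, 144, 143, 140, 126, 87, 81, 79, 79, 81, 83, 82, 81, 87, 92, 88, 83, 75, 79, 83, 83, 83, 86, 86, 84, 85, 83, 85, 84, 84, 85, 85, 85, 90, 82, 87, 86, 87, 83, 86, 85, 86, 86, 85, 85, 83, 85, 82, 83, 79, 80, 80, 81, 81, 77, 79, 76, 79, 76, 77, 75, 76, 73, 73, 72, 72, 73, 72, 73, 71, 74, 72, 71, 75, 71, 71, 68, 70, 71, 71, 70, 67, 69, 73, 68, 68, 68, 69, 69, 66, 69, 67, 68, 69, 69, 65, 66, 66, 65, 67, 66, 68, 68, 67, 68, 67, 69, 67, 65, 65, 68, 66, 67, 64, 66, 64, 64, 67, 65, 64, 67, 68, 62, 64, 64
[... 1095 characters left out ...]
7, 37, 39, 61, 74, 80, 80, 80, 71, 50, 41, 55, 92, 133, 141, 140, 135, 137, 138, 136, 138, 140, 139, 141, 139, 139, 135, 129, 130, 90, 48, 28, 28, 26, 23, 24, 25, 23, 25, 25, 23, 25, 25, 23, 25, 22, 23, 21]]
284 122 66 28 columns above/below: [[86, 86, 83, 84, 82, 85, 79, 80, 84, 100, 124, 164, 168, 169, 168, 168, 167, 167, 163, 138, 127, 113, 100, 104, 122, 150, 166, 169, 170, 170, 171, 174, 171, 172, 163, 127, 66, 48, 69, 72, 75, 72, 74, 72, 73, 68, 68, 69, 67, 68], [87, 86, 82, 80, 83, 82, 80, 69, 84, 129, 167, 171, 171, 171, 171, 173, 172, 169, 155, 133, 120, 108, 95, 111, 138, 154, 169, 172, 173, 174, 174, 173, 174, 173, 158, 107, 46, 47, 75, 75, 75, 76, 77, 74, 71, 70, 70, 69, 70, 69]]
```

The block reads centred at (0.6, 11.7) mm, square at −10.1°, with the jaw directly against it and the robot clear. Handing in.

```bash
python3 -c "
from workcell import manip
print(manip.close_job())"
```

```text
the job is handed in; nothing more can be done
None
```

I laid the block upright in the smallest gauge and shut the jaw squarely on it, holding about 12 N (15 N at the wrist less 3 N of jaw friction) for 0.8 s; the job was handed in at about 20 s with the robot clear.

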